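Raise and lock the lowered panel prop

TASK

Two telescopic props on the bench are to carry a carving panel, but only one of them is raised. Take the lower prop by its wooden crossbar, turn it fully counter-clockwise (seen from above) to free its locking pin, pull it up to the top of its slot and turn it fully back clockwise so that it locks at the same height as the other one. Let go of it and leave the raised prop as it is.

Things in the scene. Friction and masses are not known exactly. Their poses are not given: they have to be found in the camera images.
- low_prop: The LOWERED prop, the one to raise; origin under the foot's centre, on the bench. 100 x 100 x 8 mm steel foot fixed down, upright aluminium sleeve (45 mm across, top at 141 mm), in it a dark steel post with a wooden crossbar. May stand left or right, 0.24 m or more from the other; low things (under 100 mm) lie about.
- low_bar (a point): Centre of the top face of the lowered prop's dark wooden crossbar, 90 mm long, 26 mm wide, 25 mm high; moves with it. x points across the bar (the 26 mm, to pinch), y along it, z up. Bar top 190 mm above the bench when down, 270 mm raised and locked. When down, 24 mm of free space lies under the bar, round its 22 mm neck.
- low_head (a joint): Extension, m: 0 down, grows upward, stop at 0.092. A brass pin runs in the sleeve's C-shaped slot: upright part, with a level notch at foot and top, both to the clockwise side. In the foot notch it rises only 10 mm; the top notch can be entered at 0.080 to 0.092 (aim at 0.086) and its ledge holds it at 0.080. Moving part 0.2 to 0.45 kg, friction 1 N: let go unlocked, it sinks.
- low_twist (a joint): Twist of the lowered prop's post and bar about the upright axis, rad: 0 is home (locked; the start is within 0.05), grows counter-clockwise seen from above, stop at 1.05 (60 degrees). The pin can run up and down only beyond about 0.75. Friction 0.05 N m.
- high_bar (a point): Centre of the top face of the crossbar of the other, identical prop, already raised (top about 270 mm above the bench) and locked; axes as for low_bar. To be left as it is.

How it is judged:
By the outcome, as a careful person would: the job done as asked, in the order asked, and still so for the second after the job is handed in, with the robot touching nothing.
It also fails if it takes over 38 s, if anything falls off the work surface, if the arm or the gripper's body presses on something with over 40 N, if the wrist force passes 120 N, or if a joint passes its speed limit or range.

ROBOT

A 6-joint arm with a two-finger parallel gripper is mounted at the origin on a cart in front of the work surface, level with it; the furniture and walls round the work are solid. World frame = base frame: x ahead of the robot, y to its left, z up, the work surface at z = 0. Lengths are in m, angles in rad, forces in N, time in s.
With the tool pointing down it reaches from about 0.25 to 0.725 m from the base axis. Payload 4 kg.
Tool frame: the origin (TCP) lies at the very end of the fingers, on their centre line; the grasp point (between the pads) lies 19 mm behind it; z points along the fingers, y is the line along which they close (so a half turn about z gives the same grasp; the last joint's range is limited). The gripper opens to 85 mm and grips with 20 to 120 N. Pads are 22 mm wide; open, the fingers measure 114 mm over their backs; the gripper's body (76 mm by 85 mm) begins 54 mm behind the grasp point. The pads swing forward as they close: fully open they stand 13 mm farther back than shut.
Start: joints at [1.19, 0.241, 0.005, 1.335, 0, 1.571], TCP at [0.186, 0.464, 0.231] pointing down, gripper open.
Joint ranges: [-2.72, 2.72], [-1.05, 1.87], [-1.09, 1.28], [-1.99, 2.15], [-1.42, 1.44], [-3.14, 3.14]. Speed limits (rad/s): [2.79, 2.79, 3.14, 3.14, 3.14, 3.14].

INTERFACE

Orientations are given as a unit quaternion [x, y, z, w].
In Python, from workcell import bot, vision, workorder gives the robot as it stands.
- The arm moves only by the shell command python3 -m creep 'ROWS' [OPENING]. ROWS is JSON, a list of rows, each a list of 2 entries, a list of its own where there are three numbers: the shift along the tool's x, y, z in mm, then the turn, a rotation vector about the tool's x, y, z in rad. In form: [[[dx, dy, dz], [wx, wy, wz]], ...]. A call has 1 to 12 rows; each row shifts and turns the commanded pose from where the row before left it, along the tool's axes as they then stand; what a row does not reach is not made up. A row lasts 1/8 s, in which the tool goes at most 62.5 mm and 10.7 degrees, less where a joint would pass 70% of its speed; a pose out of reach is approached as far as the arm can. A call is refused whole if a number of a shift passes 62.5 or a number of a turn 0.188, either way. A call with a gripper value outside its range is refused whole. OPENING is the finger opening in mm, from 0 to 85.4, set as the call begins (- or left out, the last holds). The fingers move at their own pace and stop on an object; the grip force is fixed at half the most. Time passes only in rows, so rows that do not move let the fingers close. It gives the time, the measured TCP pose, the force, the opening and the grip force at its end, in the units of the state.
- bot.get_obs(): the state, without advancing time (a new reading comes with each control period).
- vision.camera(name): name is "scene" or "top" or "wrist"; returns a dict with "image" (384x512x3 uint8, blue, green, red), "z_map" (384x512 float32, m along the optical axis (not along the pixel's ray), 0 where there is no reading), "K" (3x3 intrinsics, pixels), "rvec" (rotation vector, rad) and "tvec" (3), from world to camera coordinates, as OpenCV has them; the wrist camera has in their place "tool_from_camera" (4x4, takes a point from camera to tool coordinates, whose origin is the TCP and whose axes are the flange's). Camera axes: x right, y down, z forward; pixel columns grow to the right and rows downward; lengths in m; the calibration is good to about 2 mm. The wrist camera is an equidistant fisheye: a pixel r from the principal point sees the ray r / f radians off the axis. A picture is of the moment at which its call begins: read the wrist's pose just before it.
- workorder.job_done(): hands the job in; it is judged then, once.
Trained networks look in a picture, given as the dict that the camera call returned (one of the last four; its "shot" number tells which), for a name from the list of things; names that differ only in an ending like _2 or _b are one class to them, and where a whole thing is asked for, a point or a joint stands for the part that bears it (a point fixed in the world has none). Each returns a list of dicts, best first, with "score" (0 to 1); they miss things now and then, are a little off and sometimes report something else, mostly with a low value. They report only what shows in the picture. A call takes as long as a camera call.
- vision.spot_in(picture, query): "position" ([column, row] in pixels, amid what is visible of it).
- vision.place_of(picture, query): "position" ([column, row] in pixels: a listed point, or the origin of a listed thing).
The state is a dict: "clock": time; "joint_pos": joint angles; "joint_vel": joint speeds; "tau": joint torques, N m; "eef_pos": TCP position; "tool_rot": TCP orientation; "ft_force": force on the tool from outside, world axes, zero at the start; "ft_torque": the same for the moment, N m; "grip_width": finger opening in m; "grasp_force": force on a finger pad.
Only numpy, scipy, OpenCV 4.12 (cv2) and the standard library are available. Lean on these libraries where they do the work, as an engineer would, in place of code of your own. Each camera call takes 0.05 s, during which the arm holds its last target. There are 200 camera calls.

## Working session

There is one attempt and no reset: what is moved stays moved. The work goes in short steps, Python scripts to look and compute and a shell command to move; the robot and the scene stay as the last step left them, time stands still between calls to the robot, and variables do not carry over. Pictures are saved under pics/ and viewed, at most 10 in all, crops included, and the job is handed in when it is done.

```bash
mkdir -p pics; ls; cat > h.py <<'E'
import numpy as np, cv2
from scipy.spatial.transform import Rotation as R
from workcell import bot, vision, workorder
def world(p, u, v, z=None):
    K=p["K"]; Rm=cv2.Rodrigues(np.array(p["rvec"],float))[0]; t=np.array(p["tvec"],float).ravel()
    d=np.array([(u-K[0][2])/K[0][0],(v-K[1][2])/K[1][1],1.])
    o=-Rm.T@t; dw=Rm.T@d
    if z is None:
        return o+dw*p["z_map"][int(round(v)),int(round(u))]
    return o+dw*(z-o[2])/dw[2]
def cloud(p):
    K=p["K"]; Rm=cv2.Rodrigues(np.array(p["rvec"],float))[0]; t=np.array(p["tvec"],float).ravel()
    v,u=np.mgrid[:384,:512]; z=p["z_map"]
    c=np.stack([(u-K[0][2])/K[0][0]*z,(v-K[1][2])/K[1][1]*z,z],-1)
    return (c-t)@Rm
E
python3 - <<'E'
from h import *
ims=[]
for n in ("top","scene"):
    p=vision.camera(n); ims.append(p["image"].copy())
    for q,z in (("low_bar",.19),("high_bar",.27),("low_prop",0)):
        for f in (vision.place_of,vision.spot_in):
            for r in f(p,q)[:3]:
                u,v=r["position"]; print(n,q,f.__name__,np.round([u,v],1),round(r["score"],2),world(p,u,v,z).round(3), world(p,u,v).round(3))
    np.save(f"cl_{n}.npy",cloud(p)); 
cv2.imwrite("pics/a.png",ims[0]);cv2.imwrite("pics/b.png",ims[1])
o=bot.get_obs(); print({k:np.round(v,3) for k,v in o.items()})
E
```

```text
pics
top low_bar call [159.3 173.6] 0.64 [0.569 0.189 0.19 ] [0.569 0.189 0.19 ]
top low_bar call [161.9 173.2] 0.82 [0.57  0.184 0.19 ] [0.57  0.184 0.191]
top low_bar call [348.7 200.4] 0.64 [ 0.514 -0.173  0.19 ] [ 0.505 -0.159  0.27 ]
top high_bar call [356.  197.3] 0.79 [ 0.51  -0.172  0.27 ] [ 0.511 -0.172  0.268]
top high_bar call [164.2 171.6] 0.74 [0.559 0.164 0.27 ] [0.573 0.179 0.191]
top high_bar call [350.6 200.9] 0.58 [ 0.504 -0.162  0.27 ] [ 0.505 -0.163  0.266]
top low_prop call [177.3 182.2] 0.97 [0.581 0.187 0.   ] [0.564 0.167 0.113]
top low_prop call [172.1 179.3] 0.91 [0.588 0.199 0.   ] [0.56  0.167 0.175]
scene low_bar call [203.3 127.5] 0.86 [0.568 0.185 0.19 ] [0.565 0.182 0.192]
scene low_bar call [204.4 135.2] 0.79 [0.549 0.155 0.19 ] [0.563 0.176 0.177]
scene high_bar call [312.6 174.8] 0.86 [ 0.518 -0.173  0.27 ] [ 0.516 -0.175  0.272]
scene high_bar call [304.3 199.2] 0.59 [ 0.463 -0.208  0.27 ] [ 0.507 -0.171  0.227]
scene low_prop call [208.1 194.1] 0.79 [0.578 0.195 0.   ] [0.562 0.172 0.02 ]
scene low_prop call [205.3 175.2] 0.56 [0.622 0.268 0.   ] [0.559 0.175 0.074]
{'clock': np.float64(0.7), 'joint_pos': array([1.19 , 0.241, 0.005, 1.335, 0.   , 1.571]), 'joint_vel': array([ 0.   ,  0.003, -0.001,  0.002,  0.001,  0.001]), 'tau': array([-1.0000e-03, -3.7208e+01,  2.5264e+01,  1.0000e-03, -0.0000e+00,
        0.0000e+00]), 'eef_pos': array([0.186, 0.464, 0.231]), 'tool_rot': array([ 0.189,  0.982,  0.   , -0.   ]), 'ft_force': array([-0.299, -0.383,  0.528]), 'ft_torque': array([0.009, 0.015, 0.014]), 'grasp_force': np.float64(0.0), 'grip_width': np.float64(0.085)}
```

View pics/a.png

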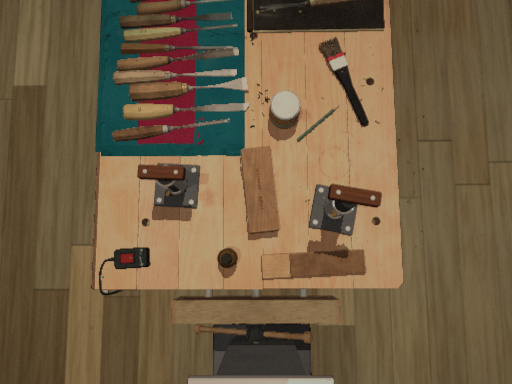

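View pics/b.png

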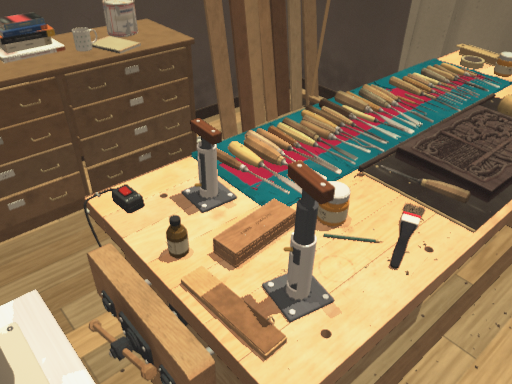

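```bash
python3 - <<'E'
import numpy as np, cv2
for n in ("top","scene"):
    c=np.load(f"cl_{n}.npy")
    for nm,x,y,z in (("low",.57,.186,.19),("high",.512,-.172,.27)):
        m=(abs(c[...,0]-x)<.07)&(abs(c[...,1]-y)<.07)&(abs(c[...,2]-z)<.006)
        P=c[m][:,:2]; r=cv2.minAreaRect((P*1000).astype(np.float32)); 
        w,V=np.linalg.eigh(np.cov(P.T)); print(n,nm,m.sum(),r,np.degrees(np.arctan2(V[1,1],V[0,1])),P.mean(0),c[m][:,2].mean())
    m=(c[...,2]>.05)&(c[...,2]<.6)&(c[...,0]>.2)&(c[...,0]<.9)&(abs(c[...,1])<.5)
    import collections
    k=collections.Counter(map(tuple,np.floor(c[m][:,:2]/.05).astype(int)))
    print({(a*.05,b*.05):(v,round(float(c[m][(np.floor(c[m][:,:2]/.05)==(a,b)).all(1)][:,2].max()),2)) for (a,b),v in sorted(k.items()) if v>8 and False})
E
```

```text
top low 614 ((573.985595703125, 188.0047149658203), (89.56753540039062, 26.381223678588867), 88.01799011230469) 87.79763803436721 [0.57357053 0.18666312] 0.1895166446099914
top high 770 ((515.9342651367188, -171.09913635253906), (90.32581329345703, 26.398578643798828), 79.63168334960938) 79.84047979053219 [ 0.51549987 -0.17064714] 0.26924616443853844
{}
scene low 302 ((574.4609375, 186.57003784179688), (93.00689697265625, 27.262218475341797), 88.40426635742188) 89.21212872119699 [0.57157083 0.18229961] 0.19022132058376187
scene high 687 ((515.973388671875, -171.27574157714844), (90.41475677490234, 28.17282485961914), 80.13115692138672) 80.25806910725107 [ 0.51233249 -0.17509533] 0.26972063703378546
{}
```

The top view shows the lowered bar at about (161,172) with its foot at (177,186), and the raised bar at (355,195). The scene view agrees: lowered at (205,130), raised at (312,180). Nothing tall stands around the lowered prop. I'll fly above it first.

```bash
python3 -m creep '[[[0,0,-30],[0,0,0]],[[0,0,-40],[0,0,0]],[[-46,-11,0],[0,0,0]],[[-46,-11,0],[0,0,0]],[[-46,-11,0],[0,0,0]],[[-46,-11,0],[0,0,0]],[[-46,-11,0],[0,0,0]],[[-46,-11,0],[0,0,0]],[[-46,-11,0],[0,0,0]],[[-46,-11,0],[0,0,0]],[[-46,-11,0],[0,0,0]],[[-46,-11,0],[0,0,0]]]' 85
python3 -m creep '[[[0,0,0],[0,0,0.153]],[[0,0,0],[0,0,0.153]],[[0,0,0],[0,0,0.153]],[[0,0,0],[0,0,0.153]],[[0,0,0],[0,0,0.153]],[[0,0,0],[0,0,0.153]],[[0,0,0],[0,0,0.153]],[[0,0,0],[0,0,0.153]],[[0,0,0],[0,0,0]]]'
python3 - <<'E'
from h import *
o=bot.get_obs(); p=vision.camera("wrist"); T=np.array(p["tool_from_camera"]); print(T.round(3),p["K"])
A=R.from_quat(o["tool_rot"]); print(o["eef_pos"],A.as_matrix().round(3),o["joint_pos"].round(2) if hasattr(o["joint_pos"],'round') else o["joint_pos"])
K=p["K"]; v,u=np.mgrid[:384,:512]; z=p["z_map"]
a=(u-K[0][2])/K[0][0]; b=(v-K[1][2])/K[1][1]; th=np.hypot(a,b); s=np.tan(th)/np.maximum(th,1e-9)
c=np.stack([a*s*z,b*s*z,z],-1); c=c@T[:3,:3].T+T[:3,3]; w=A.apply(c.reshape(-1,3)).reshape(c.shape)+o["eef_pos"]
m=(abs(w[...,0]-.573)<.08)&(abs(w[...,1]-.187)<.08)&(abs(w[...,2]-.19)<.006)&(z>0)
P=w[m][:,:2]; print(m.sum(), cv2.minAreaRect((P*1000).astype(np.float32)),w[m][:,2].mean())
for q in ("low_bar",):
  for r in vision.place_of(p,q)[:2]:
    u0,v0=map(int,np.round(r["position"])); print(r, w[v0,u0])
m=(abs(w[...,0]-.573)<.08)&(abs(w[...,1]-.187)<.08)&(abs(w[...,2]-.008)<.005)&(z>0)
P=w[m][:,:2]; print(m.sum(), P.min(0) if m.any() else 0,P.max(0) if m.any() else 0)
cv2.imwrite("pics/c.png",p["image"])
E
```

```text
clock: 2.2
eef_pos: [0.5732, 0.1901, 0.3013]
tool_rot: [0.189, 0.982, 0.0, 0.0]
ft_force: [0.8, 0.5, 0.0]
grip_width: 0.0851
grasp_force: 0.0
clock: 3.32
eef_pos: [0.572, 0.1911, 0.3012]
tool_rot: [0.718, 0.696, -0.0, -0.0]
ft_force: [0.2, -0.5, -0.6]
grip_width: 0.0851
grasp_force: 0.0
[[ 0.    -0.958 -0.288  0.073]
 [ 1.     0.     0.    -0.001]
 [-0.    -0.288  0.958 -0.142]
 [ 0.     0.     0.     1.   ]] [[297.31863964   0.         258.12521389]
 [  0.         297.31863964 196.37175286]
 [  0.           0.           1.        ]]
[0.57201639 0.19108363 0.30122082] [[ 0.032  0.999 -0.   ]
 [ 0.999 -0.032 -0.   ]
 [-0.    -0.    -1.   ]] [ 0.32  0.44  0.48  1.6  -0.    1.93]
2743 ((574.2103271484375, 188.63465881347656), (90.08443450927734, 25.555753707885742), 87.7799072265625) 0.18948588428728702
{'position': [260.7, 194.2], 'score': 0.7} [0.57332086 0.18945057 0.18904165]
3308 [0.52159119 0.10743555] [0.65299882 0.26640598]
```

View pics/c.png

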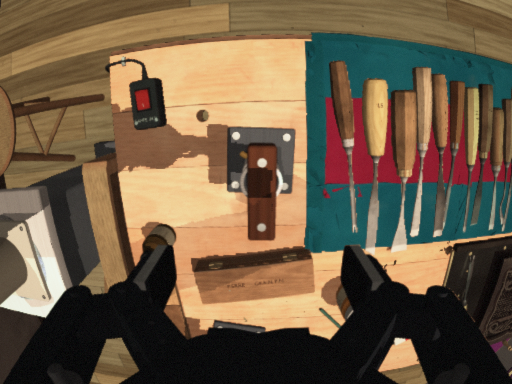

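The wrist view shows the bar centred at about (261,194), lying between the open fingers. Depth puts it at (0.574, 0.188), yaw 87.8°. I'll go down and grip.

```bash
python3 -m creep '[[[-2.6,2.3,25],[0,0,0.007]],[[0,0,30],[0,0,0]],[[0,0,30],[0,0,0]],[[0,0,30],[0,0,0]],[[0,0,20],[0,0,0]],[[0,0,10],[0,0,0]],[[0,0,0],[0,0,0]]]'
python3 -m creep '[[[0,0,0],[0,0,0]],[[0,0,0],[0,0,0]],[[0,0,0],[0,0,0]],[[0,0,0],[0,0,0]],[[0,0,0],[0,0,0]],[[0,0,0],[0,0,0]]]' 10
```

```text
clock: 4.3
eef_pos: [0.5739, 0.1883, 0.1559]
tool_rot: [0.721, 0.693, -0.001, -0.0]
ft_force: [0.4, -0.2, 0.5]
grip_width: 0.0852
grasp_force: 0.0
clock: 5.05
eef_pos: [0.5748, 0.1885, 0.1571]
tool_rot: [0.721, 0.692, 0.001, 0.0]
ft_force: [0.5, -0.8, 4.5]
grip_width: 0.0253
grasp_force: 60.1
```

```bash
python3 -m creep '[[[0,0,0],[0,0,-0.1]],[[0,0,0],[0,0,-0.1]],[[0,0,0],[0,0,-0.1]],[[0,0,0],[0,0,-0.1]],[[0,0,0],[0,0,-0.1]],[[0,0,0],[0,0,0]]]'
python3 -c "
from h import *
o=bot.get_obs();print(o['ft_torque'],R.from_quat(o['tool_rot']).as_matrix()[:2,0])"
```

```text
clock: 5.8
eef_pos: [0.575, 0.1886, 0.1571]
tool_rot: [0.528, 0.849, 0.001, 0.001]
ft_force: [2.5, -0.4, 5.4]
grip_width: 0.0253
grasp_force: 60.3
[-0.13147989 -0.18791858 -0.00610842] [-0.44202897  0.89700063]
```

```bash
python3 -m creep '[[[0,0,0],[0,0,-0.1]],[[0,0,0],[0,0,-0.1]],[[0,0,0],[0,0,-0.1]],[[0,0,0],[0,0,-0.1]],[[0,0,0],[0,0,-0.1]],[[0,0,0],[0,0,-0.02]],[[0,0,0],[0,0,0]]]'
python3 -c "
from h import *
o=bot.get_obs();print(o['ft_torque'],R.from_quat(o['tool_rot']).as_matrix()[:2,0])"
```

```text
clock: 6.68
eef_pos: [0.5751, 0.1886, 0.1571]
tool_rot: [0.292, 0.956, 0.001, 0.001]
ft_force: [2.0, -0.5, 5.1]
grip_width: 0.0252
grasp_force: 60.4
[ 0.03990119 -0.28349653  0.06834892] [-0.82893391  0.55934448]
```

```bash
python3 -m creep '[[[0,0,0],[0,0,-0.03]],[[0,0,0],[0,0,-0.02]],[[0,0,0],[0,0,0]]]'
python3 -c "
from h import *
o=bot.get_obs();print(o['ft_torque'],R.from_quat(o['tool_rot']).as_matrix()[:2,0])"
```

```text
clock: 7.05
eef_pos: [0.5753, 0.1885, 0.1571]
tool_rot: [0.271, 0.963, 0.001, 0.001]
ft_force: [1.7, 1.0, 6.2]
grip_width: 0.025
grasp_force: 71.7
[ 0.14750099 -0.36623392 -2.12965012] [-0.85303625  0.52185017]
```

At the counter-clockwise stop (2 N m reaction). I'll ease off slightly and lift.

```bash
python3 -m creep '[[[0,0,0],[0,0,0.03]],[[0,0,-6],[0,0,0]],[[0,0,-8],[0,0,0]],[[0,0,-8],[0,0,0]],[[0,0,0],[0,0,0]]]'
python3 -c "
from h import *
o=bot.get_obs();print(o['ft_torque'],R.from_quat(o['tool_rot']).as_matrix()[:2,0])"
```

```text
clock: 7.68
eef_pos: [0.5752, 0.1885, 0.1776]
tool_rot: [0.283, 0.959, 0.0, 0.001]
ft_force: [6.5, 0.4, -3.0]
grip_width: 0.0257
grasp_force: 60.2
[ 0.20280398 -1.14818762 -0.45238954] [-0.84014037  0.54236823]
```

```bash
python3 -m creep '[[[0,0,-12],[0,0,0]],[[0,0,-14],[0,0,0]],[[0,0,-14],[0,0,0]],[[0,0,-14],[0,0,0]],[[0,0,-8],[0,0,0]],[[0,0,-3.5],[0,0,0]],[[0,0,0],[0,0,0]]]'
python3 - <<'E'
from h import *
o=bot.get_obs();print(o['ft_torque'],R.from_quat(o['tool_rot']).as_matrix()[:2,0])
p=vision.camera("scene"); cv2.imwrite("pics/d.png",cv2.resize(p["image"][60:260,120:360],None,fx=3,fy=3))
E
```

```text
clock: 8.55
eef_pos: [0.5752, 0.1885, 0.2427]
tool_rot: [0.283, 0.959, 0.0, 0.0]
ft_force: [6.2, 1.0, -3.1]
grip_width: 0.0253
grasp_force: 60.4
[ 0.30021219 -1.27100042 -0.47777271] [-0.84013423  0.54237813]
```

View pics/d.png

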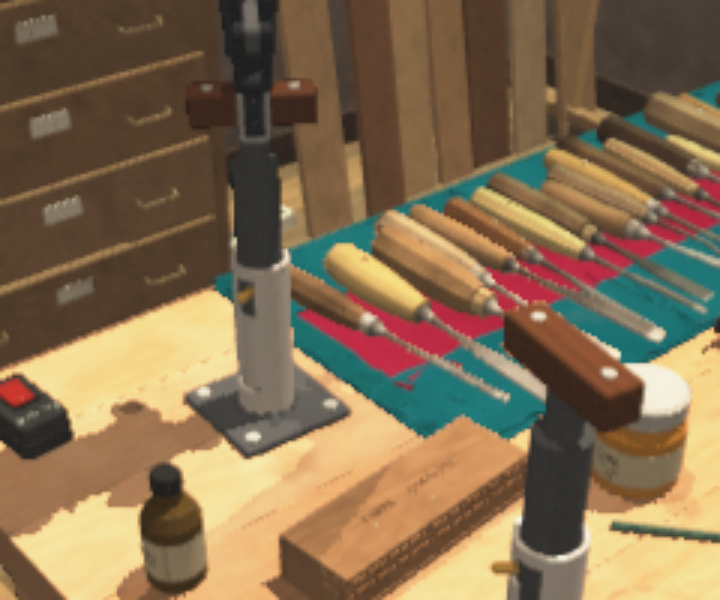

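The prop is up: the bar is at about (250,103) in this crop, with its brass pin showing high in the slot at (247,293). Now I'll turn it clockwise.

```bash
python3 -m creep '[[[0,0,0],[0,0,0.08]],[[0,0,0],[0,0,0.1]],[[0,0,0],[0,0,0.1]],[[0,0,0],[0,0,0.1]],[[0,0,0],[0,0,0.1]],[[0,0,0],[0,0,0]]]'
python3 -c "
from h import *
o=bot.get_obs();print(o['ft_torque'],R.from_quat(o['tool_rot']).as_matrix()[:2,0])"
```

```text
clock: 9.35
eef_pos: [0.575, 0.1883, 0.2425]
tool_rot: [0.502, 0.865, -0.0, 0.0]
ft_force: [6.7, -0.2, -4.3]
grip_width: 0.0254
grasp_force: 59.9
[ 0.07248762 -1.28483326 -0.0462728 ] [-0.49510343  0.86883374]
```

```bash
python3 -m creep '[[[0,0,0],[0,0,0.1]],[[0,0,0],[0,0,0.1]],[[0,0,0],[0,0,0.1]],[[0,0,0],[0,0,0.1]],[[0,0,0],[0,0,0.1]],[[0,0,0],[0,0,0.03]],[[0,0,0],[0,0,0]]]'
python3 -c "
from h import *
o=bot.get_obs();print(o['ft_torque'],R.from_quat(o['tool_rot']).as_matrix()[:2,0])"
```

```text
clock: 10.22
eef_pos: [0.5747, 0.1882, 0.2424]
tool_rot: [0.711, 0.703, -0.0, 0.0]
ft_force: [5.7, -0.5, -3.8]
grip_width: 0.0253
grasp_force: 59.8
[ 0.10779855 -1.35194939 -0.00603841] [0.01089248 0.99994027]
```

```bash
python3 -m creep '[[[0,0,0],[0,0,0.03]],[[0,0,0],[0,0,0.03]],[[0,0,0],[0,0,0]]]'
python3 -c "
from h import *
o=bot.get_obs();print(o['ft_torque'],R.from_quat(o['tool_rot']).as_matrix()[:2,0])"
```

```text
clock: 10.6
eef_pos: [0.5747, 0.1884, 0.2424]
tool_rot: [0.731, 0.683, -0.0, 0.0]
ft_force: [5.3, -0.3, -3.7]
grip_width: 0.0251
grasp_force: 59.5
[-0.02280488 -1.25066297  0.77115267] [0.06807973 0.9976793 ]
```

At the clockwise stop. I'll lower it onto the ledge.

```bash
python3 -m creep '[[[0,0,1.5],[0,0,0]],[[0,0,1.5],[0,0,0]],[[0,0,1],[0,0,0]],[[0,0,0],[0,0,0]]]'
python3 -m creep '[[[0,0,0.7],[0,0,0]],[[0,0,0.7],[0,0,0]],[[0,0,0],[0,0,0]]]'
```

```text
clock: 11.1
eef_pos: [0.5747, 0.1883, 0.2384]
tool_rot: [0.731, 0.683, -0.0, 0.0]
ft_force: [5.0, -1.2, -4.7]
grip_width: 0.0253
grasp_force: 59.5
clock: 11.48
eef_pos: [0.5747, 0.1884, 0.2371]
tool_rot: [0.731, 0.683, -0.0, 0.0]
ft_force: [5.2, -1.1, -3.5]
grip_width: 0.0254
grasp_force: 59.6
```

```bash
python3 -m creep '[[[0,0,0.6],[0,0,0]],[[0,0,0.6],[0,0,0]],[[0,0,0],[0,0,0]]]'
python3 -c "
from h import *
o=bot.get_obs();print(o['ft_torque'],o['ft_force'])"
```

```text
clock: 11.85
eef_pos: [0.5747, 0.1884, 0.2368]
tool_rot: [0.731, 0.682, 0.0, 0.001]
ft_force: [5.0, -0.7, -0.5]
grip_width: 0.0252
grasp_force: 60.0
[-0.08451027 -1.06371572  0.90483586] [ 5.03716257 -0.67453731 -0.50424686]
```

On the ledge: extension is about 0.080. I'll let go and withdraw.

```bash
python3 -m creep '[[[0,0,0],[0,0,0]],[[0,0,0],[0,0,0]],[[0,0,0],[0,0,0]],[[0,0,0],[0,0,0]],[[0,0,0],[0,0,0]],[[0,0,0],[0,0,0]]]' 85
python3 -m creep '[[[0,0,-15],[0,0,0]],[[0,0,-25],[0,0,0]],[[0,0,-30],[0,0,0]],[[0,0,-30],[0,0,0]],[[0,0,-20],[0,0,0]],[[0,0,0],[0,0,0]]]'
python3 - <<'E'
from h import *
o=bot.get_obs(); p=vision.camera("wrist"); T=np.array(p["tool_from_camera"])
A=R.from_quat(o["tool_rot"]); K=p["K"]; v,u=np.mgrid[:384,:512]; z=p["z_map"]
a=(u-K[0][2])/K[0][0]; b=(v-K[1][2])/K[1][1]; th=np.hypot(a,b); s=np.tan(th)/np.maximum(th,1e-9)
c=np.stack([a*s*z,b*s*z,z],-1); c=c@T[:3,:3].T+T[:3,3]; w=A.apply(c.reshape(-1,3)).reshape(c.shape)+o["eef_pos"]
m=(abs(w[...,0]-.574)<.06)&(abs(w[...,1]-.188)<.06)&(abs(w[...,2]-.27)<.012)&(z>0)
P=w[m][:,:2]; print(o["eef_pos"],m.sum(), cv2.minAreaRect((P*1000).astype(np.float32)),np.median(w[m][:,2]))
p=vision.camera("scene"); cv2.imwrite("pics/e.png",cv2.resize(p["image"][60:260,120:360],None,fx=3,fy=3))
c=cloud(p)
for x,y in ((.574,.188),(.516,-.171)):
    m=(abs(c[...,0]-x)<.06)&(abs(c[...,1]-y)<.06)&(abs(c[...,2]-.27)<.006)
    print(m.sum(), cv2.minAreaRect((c[m][:,:2]*1000).astype(np.float32)),np.median(c[m][:,2]))
E
```

```text
clock: 12.6
eef_pos: [0.5742, 0.1884, 0.2372]
tool_rot: [0.732, 0.682, -0.0, -0.0]
ft_force: [0.4, -0.4, 0.5]
grip_width: 0.0848
grasp_force: 0.0
clock: 13.35
eef_pos: [0.5751, 0.1887, 0.3601]
tool_rot: [0.732, 0.682, 0.003, 0.001]
ft_force: [0.1, -0.5, 0.6]
grip_width: 0.0852
grasp_force: 0.0
[0.57507234 0.18869397 0.36014139] 3236 ((573.9786987304688, 189.2135467529297), (88.87410736083984, 26.137775421142578), 86.39823150634766) 0.2692651146864764
295 ((574.4456176757812, 185.85145568847656), (91.1566390991211, 28.434587478637695), 87.16175842285156) 0.27067516200360253
678 ((515.3170776367188, -170.8335418701172), (91.30343627929688, 27.18872833251953), 80.37383270263672) 0.27033390856437745
```

View pics/e.png

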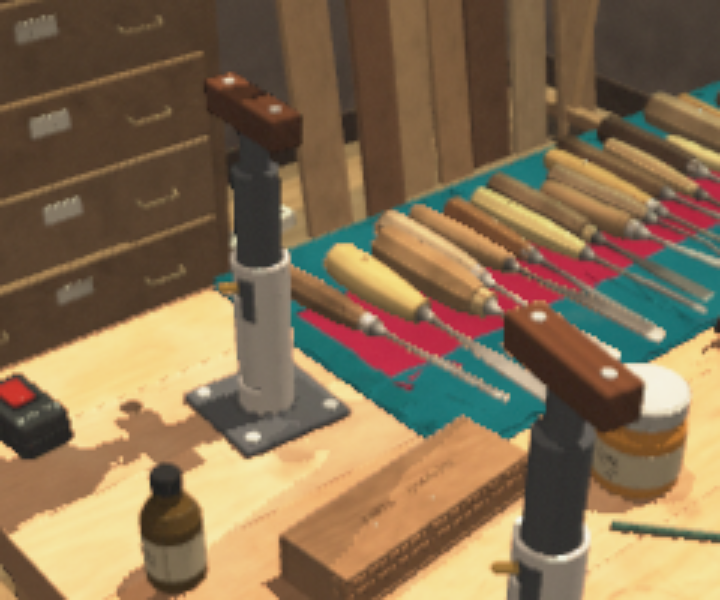

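The bar is up at (255,110) in the crop with its pin turned into the notch at (228,288), at the same 270 mm as the other prop. The gripper is clear.

```bash
python3 -c "
from h import *
print(workorder.job_done())"
```

```text
the job is handed in; nothing more can be done
None
```

The lowered prop is now raised and locked with its bar top at about 270 mm, level with the other prop, which was left untouched; the gripper has let go and is clear, and the job is handed in at about 13.5 s of the 38 s allowed.

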